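# Tuck the guide plate under the print bed's flap and hold it flat

## Robot

A 7-joint arm with a two-finger parallel gripper is mounted at the origin on the work surface. World frame = base frame: x ahead of the robot, y to its left, z up, the work surface at z = 0. Lengths are in m, angles in rad, forces in N, time in s.
With the tool pointing down it reaches from about 0.4 to 0.875 m from the base axis. Payload 6.5 kg.
Tool frame: the origin (TCP) lies midway between the tips of the shut fingers; the grasp point (between the pads) lies 19 mm behind it; z points along the fingers, y is the line along which they close (so a half turn about z gives the same grasp; the last joint's range is limited). The gripper opens to 88 mm and grips with 3 to 60 N. Pads are 18 mm wide; open, the fingers measure 123 mm over their backs; the gripper's body (75 mm by 187 mm) begins 45 mm behind the grasp point.
Start: joints at [1.238, 0.536, -0.004, 1.538, 0.003, 1.067, -0.071], TCP at [0.171, -0.627, 0.239] pointing down, gripper open.
Joint ranges: [-2.7, 2.7], [-0.37, 2.16], [-1.27, 1.26], [0.24, 2.4], [-1.31, 4.45], [0.19, 1.91], [-2.76, 2.76]. Speed limits (rad/s): [2.39, 2.39, 3.14, 3.14, 3.14, 3.14, 3.14].

## Interface

Orientations are given as [roll, pitch, yaw] about the fixed x, y, z axes, in that order (R = Rz(yaw) Ry(pitch) Rx(roll)).
In Python, from cell import * gives the robot as it stands.
- The arm moves only by the tool move_arm, never from a script. Its arguments are lists of equal length, an entry for each row: "linear": the shift along the world's x, y, z in cm, a list of three; "turn": the turn about the world's z in rad; "gripper": the closure in counts, from 0 (fully open) to 255 (shut). In form: {"linear": [[dx, dy, dz], ...], "turn": [turn, ...], "gripper": [gripper, ...]}. A call has 1 to 10 rows; each row shifts and turns the commanded pose from where the row before left it; what a row does not reach is not made up. A row lasts 1/8 s, in which the tool goes at most 62.5 mm and 10.7 degrees, less where a joint would pass 70% of its speed; a pose out of reach is approached as far as the arm can. A call with a gripper value outside its range is refused whole. The fingers move at their own pace and stop on an object; "grip_force" is the grip in N (left out, the last holds). Time passes only in rows, so rows that do not move let the fingers close. It gives the time, the measured TCP pose, the force, the opening and the grip force at its end, in the units of the state.
- sense(): the state, without advancing time (a new reading comes with each control period).
- camera(name): name is "scene" or "top" or "wrist"; returns the picture (480x640x3 uint8, blue, green, red); there is no depth.
- camera_params(name): a dict with "intrinsics" (3x3 intrinsics, pixels), "rvec" (rotation vector, rad) and "tvec" (3), from world to camera coordinates, as OpenCV has them. Camera axes: x right, y down, z forward; pixel columns grow to the right and rows downward; lengths in m; the calibration is good to about 2 mm. A picture is of the moment at which its call begins: read the wrist's pose just before it. camera_params takes no time and is no camera call; for the wrist camera it gives the pose at the moment of the call.
- sign_off(): hands the job in; it is judged then, once.
Trained networks look in the newest picture that a camera, given by its name, has taken for a name from the list of things; names that differ only in an ending like _2 or _b are one class to them, and where a whole thing is asked for, a point or a joint stands for the part that bears it (a point fixed in the world has none). Each returns a list of dicts, best first, with "p" (0 to 1); they miss things now and then, are a little off and sometimes report something else, mostly with a low value. They report only what shows in the picture. A call takes as long as a camera call. They do not tell look-alikes from the thing itself.
- cut_out(camera, target): "pixels" (480x640 bool, what is visible of it).
- spot_point(camera, target): "xyz" ([x, y, z] in m, in world coordinates, good to about 4 mm: a listed point, or the origin of a listed thing).
The state is a dict: "clock": time; "q": joint angles; "dq": joint speeds; "joint_torque": joint torques, N m; "eef_pos": TCP position; "orientation": TCP orientation; "ft_force": force on the tool from outside, world axes, zero at the start; "wrist_torque": the same for the moment, N m; "opening": opening from 0.0 (shut) to 1.0 (fully open); "grasp_force": force on a finger pad.
Only numpy, scipy, OpenCV 4.12 (cv2) and the standard library are available. Lean on these libraries where they do the work, as an engineer would, in place of code of your own. Each camera call takes 0.05 s, during which the arm holds its last target. There are 200 camera calls.

## Task

Pick up the aluminium guide plate by its wooden bar and tuck its thin front edge under the hinged steel flap of the printing bed, squarely and all the way in to the stop, sliding it in without lifting the flap. Finish while still holding the plate there, pressed down flat on the bed with a steady push of about a kilogram's weight (10 N), so that it can be taped; leave the ink pot and the tape roll where they are.

Things in the scene. Friction and masses are not known exactly. Their poses are not given: they have to be found in the camera images.
- plate: Loose guide plate, about 0.2 kg: a flat aluminium sheet 130 (x) by 120 (y) by 4 mm thick, with an upright wooden grip bar along its rear edge. Origin at the centre of the sheet's underside; x points to the thin front edge (65 mm ahead), y along the bar, z up. It starts lying flat on the table, at z = 0.
- plate_bar (a point): Centre of the plate's wooden grip bar, 22 mm above the sheet's underside and 58 mm behind the sheet's centre. The bar is 14 mm thick (x), 110 mm long (y) and rises from the sheet's top (4 mm) to 40 mm above the underside: pinch it across its thickness from above. Its rear face is flush with the sheet's rear edge; from its centre to the front edge is 123 mm. Axes as the plate's.
- plate_front_left (a point): Left (+y) corner of the plate's front edge, at the underside. Axes as the plate's.
- plate_front_right (a point): Right (-y) corner of the plate's front edge, at the underside. Axes as the plate's.
- board: White flat top board of the printing bed, fixed, 300 (x) by 300 (y) by 12 mm; origin at the centre of its underside, its top 12 mm higher (22 mm above the table). x points from the open side towards the stop, z up.
- bed_stop (a point): Middle of the foot of the stop, on the board's top surface. The stop is a straight aluminium block standing on the board, 12 mm high, 180 mm long along y; its face looks to -x of this frame. x points into the stop (direction in which the plate is pushed), y along the stop, z up. The front edge of the plate, fully home, lies on the line x = 0. It lies 90 mm in +x and 30 mm in -y from the board's centre. The flap's flat underside is 11 mm above this point.
- flap_edge (a point): Middle of the free front edge (the tip of the turned-up lip) of the dark steel flap, which is hinged over the stop block and lies level above the board: 170 mm wide (y), 3 mm thick. Closed, the edge is about 63 mm in -x from the stop face and 20 mm above the board; the last 13 mm are a lip turned up towards the edge, so the opening narrows from about 18 mm at the lip to 11 mm under the flat part. Axes as the bed's while closed.
- flap (a joint): Angle of the flap, rad: 0 lying closed (resting on its own stop, level), growing as its front edge is lifted. About 0.15 kg, swings freely, falls shut by its own weight.
- ink_pot: Bystander: closed plastic ink pot, 76 mm across and 75 mm tall, standing beyond the work. Origin at the centre of its underside.
- tape_roll: Bystander: roll of tape lying flat on the left (+y) margin of the board, 72 mm across, 24 mm high; it leaves the way to the flap free. Origin at the centre of its underside.
There are look-alikes about, which are no part of the job. Of the things that look like the plate, the smallest one is meant.

How it is judged:
On the way, in this order (a step that is already met when the one before it is completed fails the run):
1. the plate is picked up off the table in the gripper (height (world z) of plate above 0.026 m and contact force between the fingers and plate above 1 N), for 0.2 s.
2. both front corners of the plate are under the flap (x of plate_front_left in the frame of bed_stop between -0.045 and 0.004 m and y of plate_front_left in the frame of bed_stop between -0.083 and 0.083 m and z of each of plate_front_left, plate_front_right in the frame of bed_stop below 0.011 m and x of plate_front_right in the frame of bed_stop between -0.045 and 0.004 m and y of plate_front_right in the frame of bed_stop between -0.083 and 0.083 m), for 0.1 s.
At the end, for the whole second after the job is handed in: Plate under the flap: both front corners within 8 mm of the stop and 4 mm of the board, plate flat (0.04 rad) and still, touched by the gripper, pressing on the board with 6 to 40 N in all (own weight 2 to 3 N), flap closed over it (below 0.04 rad) (x of plate_front_left in the frame of bed_stop between -0.008 and 0.004 m and y of plate_front_left in the frame of bed_stop between -0.083 and 0.083 m and z of each of plate_front_left, plate_front_right in the frame of bed_stop below 0.004 m and x of plate_front_right in the frame of bed_stop between -0.008 and 0.004 m and y of plate_front_right in the frame of bed_stop between -0.083 and 0.083 m and angle between plate's own z axis and vertical below 0.04 rad and contact force between plate and board between 6 and 40 N and contact force between the fingers and plate above 2 N and value of joint flap below 0.04 rad and linear speed of plate below 0.02 m/s); the arm keeps its last pose, push and grip.
It fails at once if the flap is lifted (more than 0.15 rad, 11 mm at its edge) (value of joint flap above 0.15 rad).
It fails at once if the ink pot is shifted by more than 30 mm (distance of ink_pot from where it was at the start of the episode above 0.03 m).
It fails at once if the tape roll is shifted by more than 30 mm (distance of tape_roll from where it was at the start of the episode above 0.03 m).
It also fails if it takes over 42 s, if anything falls off the work surface, if the arm or the gripper's body presses on something with over 40 N, if the wrist force passes 120 N, or if a joint passes its speed limit or range.

## Working session

There is one attempt and no reset: what is moved stays moved. The work goes in short steps, Python scripts to look and compute and a tool call to move; the robot and the scene stay as the last step left them, time stands still between calls to the robot, and variables do not carry over. Pictures are saved under pics/ and viewed, at most 10 in all, crops included, and the job is handed in when it is done.

Besides the shell and the picture viewer there is one more tool, called after ">>>" in YAML: its name, and indented under it one key for each argument. move_arm: Moves the arm, as the interface text tells. Its arguments: {"type":"object","properties":{"linear":{"type":"array"},"turn":{"type":"array"},"gripper":{"type":"array"},"grip_force":{"type":"number"}},"required":["linear","turn","gripper"]}

```bash
mkdir -p pics; python3 - <<'E'
from cell import *
import cv2,numpy as np
s=sense();print(s)
for c in("scene","top"):
    im=camera(c);cv2.imwrite(f"pics/{c}0.png",im)
    for t in("plate","plate_bar","plate_front_left","plate_front_right","bed_stop","flap_edge","board","tape_roll","ink_pot"):
        print(c,t,[(np.round(d["xyz"],4).tolist(),round(d["p"],2)) for d in spot_point(c,t)])
E
```

```text
{'clock': 0.0, 'q': array([ 1.23781771,  0.53718097, -0.00446346,  1.53887883,  0.00261476,
        1.06732352, -0.07118218]), 'dq': array([ 0.00042531, -0.00111318, -0.00057993,  0.00163047, -0.00159082,
        0.00027565, -0.00023387]), 'joint_torque': array([-7.78184349e-04, -5.70973420e+01,  9.90041234e-01, -2.51598734e+01,
       -5.63350646e-02,  1.79303228e-02,  1.58916901e-04]), 'eef_pos': array([ 0.17118233, -0.62639739,  0.23782705]), 'orientation': array([-3.13981261e+00,  1.30957003e-04,  2.66896997e-01]), 'ft_force': array([ 0.30978946, -0.91350545,  0.39500608]), 'wrist_torque': array([ 0.03859583, -0.02270403, -0.02384175]), 'grasp_force': 0.0, 'opening': 1.000933050681372}
scene plate [([0.5966, -0.4962, 0.0037], 0.81), ([0.3389, -0.2418, 0.0009], 0.67), ([0.5828, -0.2669, -0.0029], 0.59)]
scene plate_bar [([0.5229, -0.4751, 0.0283], 0.95), ([0.5381, -0.2449, 0.0208], 0.94), ([0.2961, -0.1825, 0.0329], 0.81)]
scene plate_front_left [([0.7006, -0.4495, 0.0008], 0.96), ([0.6739, -0.2402, 0.002], 0.74), ([0.4537, -0.2679, -0.0003], 0.74), ([0.537, -0.2417, 0.0244], 0.47
[... 506 characters left out ...]
-0.268, 0.0021], 0.61), ([0.6711, -0.2402, -0.0002], 0.52)]
top plate_bar [([0.2973, -0.1811, 0.028], 0.93), ([0.5353, -0.2403, 0.0247], 0.9), ([0.5208, -0.4775, 0.0277], 0.85)]
top plate_front_left [([0.6683, -0.2401, 0.0011], 0.92), ([0.4472, -0.2683, 0.0025], 0.79), ([0.6977, -0.4474, 0.0006], 0.76), ([0.497, 0.3234, 0.0216], 0.33)]
top plate_front_right [([0.6174, -0.3474, 0.0007], 0.95), ([0.6565, -0.5922, 0.0048], 0.89), ([0.3234, -0.3536, 0.0027], 0.59)]
top bed_stop [([0.6533, 0.1877, 0.019], 0.71)]
top flap_edge [([0.5911, 0.1831, 0.0362], 0.8)]
top board [([0.5609, 0.2176, 0.0066], 0.75)]
top tape_roll [([0.4921, 0.3189, 0.018], 0.81)]
top ink_pot [([0.739, -0.1564, 0.0002], 0.62)]
```

View pics/top0.png

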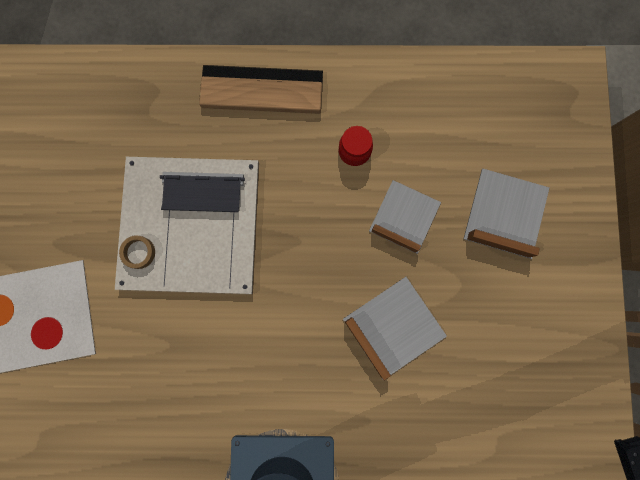

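View pics/scene0.png

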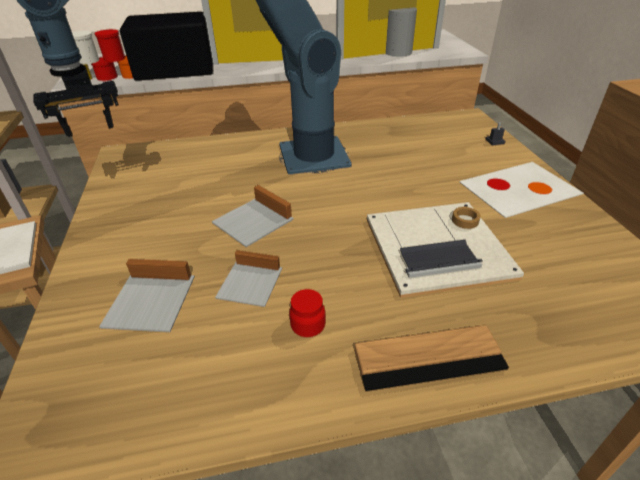

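```bash
cat > h.py <<'E'
from cell import *
import cv2,numpy as np
from scipy.spatial.transform import Rotation as Ro
def proj(c,P):
    p=camera_params(c);return cv2.projectPoints(np.float64(P).reshape(-1,3),p["rvec"],p["tvec"],p["intrinsics"],None)[0].reshape(-1,2)
def back(c,uv,z,p=None):
    p=p or camera_params(c);R=cv2.Rodrigues(np.float64(p["rvec"]))[0];t=np.ravel(p["tvec"])
    o=-R.T@t;d=(np.c_[np.float64(uv).reshape(-1,2),np.ones(len(np.float64(uv).reshape(-1,2)))]@np.linalg.inv(p["intrinsics"]).T)@R
    return o+d*((z-o[2])/d[:,2])[:,None]
E
python3 - <<'E'
from h import *
for c in("scene","top"):
    print(c,proj(c,[[.583,-.268,0],[.598,-.498,0],[.338,-.24,0],[.651,.185,.022],[.59,.185,.04]]).round().tolist())
    camera(c)
    for t in("board","flap","plate"):
        for i,d in enumerate(cut_out(c,t)):
            m=d["pixels"].astype(np.uint8);n=m.sum();cs,_=cv2.findContours(m,0,2);k=max(cs,key=cv2.contourArea)
            print(c,t,round(d["p"],2),n,cv2.minAreaRect(k), cv2.approxPolyDP(k,6,True).reshape(-1,2).tolist())
E
```

```text
scene [[250.0, 282.0], [149.0, 302.0], [253.0, 220.0], [441.0, 266.0], [432.0, 244.0]]
scene board 0.71 6668 ((445.04193115234375, 246.28656005859375), (83.11473083496094, 144.84744262695312), 81.67434692382812) [[522, 272], [482, 221], [472, 229], [453, 222], [459, 205], [368, 217], [401, 293]]
scene flap 0.79 1606 ((438.45458984375, 255.17295837402344), (25.17500877380371, 73.04879760742188), 82.09283447265625) [[476, 261], [462, 240], [401, 250], [413, 271]]
scene plate 0.96 4811 ((148.83583068847656, 297.23760986328125), (68.59935760498047, 93.7365951538086), 22.750978469848633) [[129, 259], [130, 276], [100, 327], [169, 332], [193, 280], [187, 263]]
scene plate 0.95 2498 ((254.7097930908203, 218.085205078125), (47.29143524169922, 71.66730499267578), 51.842769622802734) [[258, 186], [253, 201], [213, 221], [245, 246], [291, 219], [290, 205]]
scene plate 0.67 2461 ((250.2945098876953, 278.9520263671875), (49.32530975341797, 63.063568115234375), 24.443954467773438) [[237, 251], [215, 297], [264, 306], [281, 271], [278, 258]]
top [[405.0, 218.0], [506.0, 212.0], [394.0, 328.0], [203
[... 403 characters left out ...]
9, 208], [239, 177]]
top plate 0.83 5613 ((394.5027160644531, 327.79815673828125), (74.05953979492188, 77.6649398803711), 55.784297943115234) [[406, 277], [344, 318], [384, 379], [446, 336]]
top plate 0.79 3097 ((404.8522033691406, 216.25584411621094), (55.74060821533203, 57.62214660644531), 24.304548263549805) [[393, 180], [370, 230], [417, 252], [439, 201]]
top plate 0.77 5201 ((508.7903137207031, 213.55398559570312), (75.93693542480469, 74.7168960571289), 14.620874404907227) [[483, 169], [464, 238], [536, 254], [548, 187]]
top plate 0.51 2692 ((200.81298828125, 193.24066162109375), (76.95387268066406, 36.25471115112305), 2.8624050617218018) [[164, 176], [163, 209], [238, 208], [237, 177]]
```

The plate candidates in the top picture are at (405,216), (508,213) and (394,328). The one at (405,216) is meant: its front edge measures about 121 mm and the other two about 153 mm. I'll confirm this in a crop.

```bash
python3 - <<'E'
from h import *
im=cv2.imread("pics/top0.png")
a=cv2.resize(im[150:400,330:570],None,fx=2.2,fy=2.2,interpolation=2)
cv2.imwrite("pics/crop1.png",a)
b=cv2.resize(im[145:305,100:275],None,fx=3.7,fy=3.7,interpolation=2)
cv2.imwrite("pics/crop2.png",b)
c=back("top",[[126,157],[258,160],[253,293],[116,290]],.022);print(c.round(4).tolist())
print("centre",c.mean(0))
e=[c[0]-c[3],c[1]-c[2]];print([(np.arctan2(v[1],v[0]).round(4),np.linalg.norm(v)) for v in e])
e=[c[0]-c[1],c[3]-c[2]];print([(np.arctan2(-v[0],v[1]).round(4),np.linalg.norm(v)) for v in e])
E
```

```text
[[0.7149, 0.3632, 0.022], [0.7093, 0.0638, 0.022], [0.4109, 0.068, 0.022], [0.4154, 0.3677, 0.022]]
centre [0.56262565 0.21568324 0.022     ]
[(np.float64(-0.0152), np.float64(0.2995252748280833)), (np.float64(-0.014), np.float64(0.2983863566112304))]
[(np.float64(-0.0188), np.float64(0.2994172740863224)), (np.float64(-0.015), np.float64(0.2997750322086001))]
```

View pics/crop1.png

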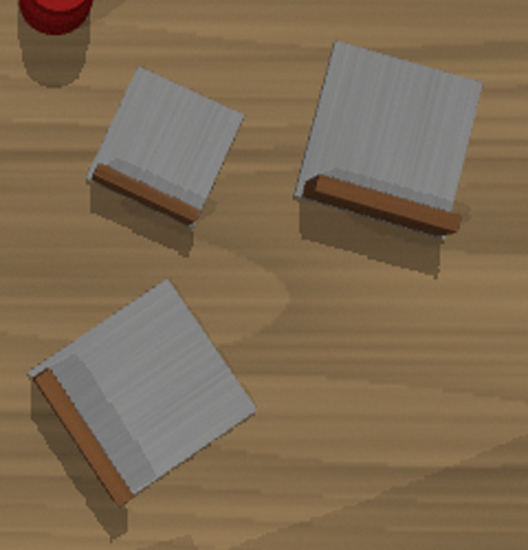

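View pics/crop2.png

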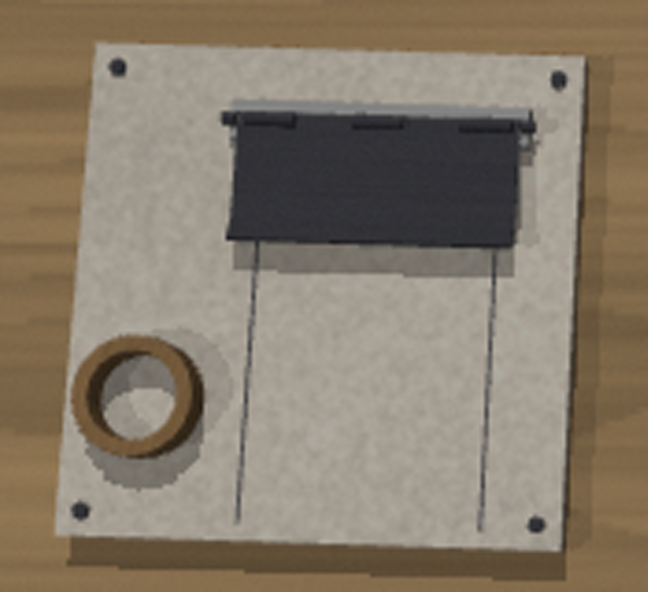

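The crop confirms it: the plate at top-picture (405,216) is clearly the smallest of the three. The second crop shows the flap with its lip at the bottom edge, and the way in is free.

>>> move_arm:
  linear:
    - [3.65, 3.84, -0.4]
    - [3.65, 3.84, -0.4]
    - [3.65, 3.84, -0.4]
    - [3.65, 3.84, -0.4]
    - [3.65, 3.84, -0.4]
    - [3.65, 3.84, -0.4]
    - [3.65, 3.84, -0.4]
    - [3.65, 3.84, -0.4]
    - [3.65, 3.84, -0.4]
    - [3.65, 3.84, -0.4]
  turn: [0.084, 0.084, 0.084, 0.084, 0.084, 0.084, 0.084, 0.084, 0.084, 0.084]
  gripper: [0, 0, 0, 0, 0, 0, 0, 0, 0, 0]
  grip_force: 40

```text
clock: 2.65
eef_pos: [0.5375, -0.2419, 0.1988]
orientation: [3.141, 0.0, 1.109]
ft_force: [1.6, -1.0, 0.4]
opening: 1.001
grasp_force: 0.0
```

>>> move_arm:
  linear:
    - [0, 0, 0]
    - [0, 0, 0]
  turn: [0, 0]
  gripper: [0, 0]

```text
clock: 2.9
eef_pos: [0.5359, -0.2438, 0.1986]
orientation: [-3.141, 0.001, 1.106]
ft_force: [-0.8, -0.0, 0.5]
opening: 0.997
grasp_force: 0.0
```

```bash
python3 - <<'E'
from h import *
s=sense();print(s["clock"],s["eef_pos"],s["orientation"],s["q"].round(2),s["ft_force"])
p=camera_params("wrist");im=camera("wrist");cv2.imwrite("pics/w1.png",im)
for t in("plate","plate_bar","plate_front_left","plate_front_right"):
    print(t,[(np.round(d["xyz"],4).tolist(),round(d["p"],2)) for d in spot_point("wrist",t)])
print(proj("wrist",[[.583,-.268,0],[.5365,-.2425,.04]]))
E
```

```text
2.9 [ 0.53585643 -0.24376931  0.19859436] [-3.14124520e+00  8.77257537e-04  1.10586385e+00] [ 0.59  0.5  -0.32  1.73  0.19  0.94 -0.27] [-0.84754228 -0.02628612  0.48446077]
plate [([0.5938, -0.4956, 0.002], 0.81), ([0.5897, -0.2688, 0.0028], 0.78), ([0.339, -0.239, -0.0011], 0.56)]
plate_bar [([0.5245, -0.4734, 0.0286], 0.87), ([0.5334, -0.2467, 0.0232], 0.62), ([0.2967, -0.1796, 0.0292], 0.56)]
plate_front_left [([0.6967, -0.4487, -0.0036], 0.93), ([0.4513, -0.2687, 0.0001], 0.56)]
plate_front_right [([0.6195, -0.3479, -0.0], 0.63)]
[[373.11193655 206.20041614]
 [311.95357944 214.46812372]]
```

View pics/w1.png

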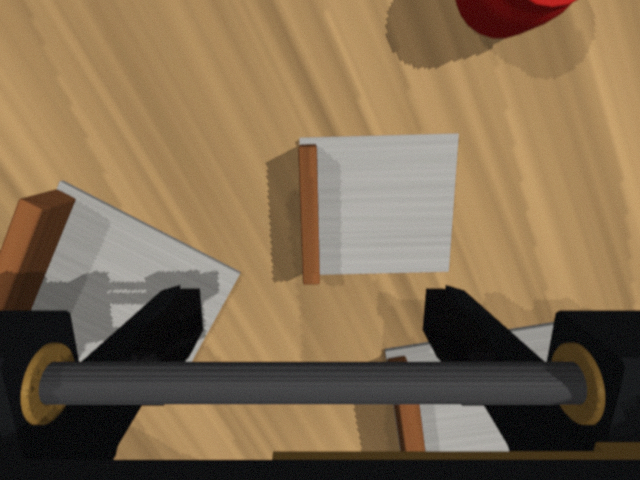

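The wrist picture shows the bar's top between about (307,145) and (311,284), and the front corners at (458,134) and (449,271). I'll back-project these.

```bash
python3 - <<'E'
from h import *
t=back("wrist",[[299.5,145],[316.5,145],[320,284],[303,284]],.04);f=back("wrist",[[458,134],[449,271]],.004)
print(t.round(4),f.round(4),t.mean(0),np.linalg.norm(f[0]-f[1]))
yw=lambda v:np.arctan2(-v[0],v[1])
print(yw(t[0]-t[3]),yw(t[1]-t[2]),yw(f[0]-f[1]),np.linalg.norm(t[0]-t[3]))
d=f.mean(0)-t.mean(0);print(np.arctan2(d[1],d[0]),np.linalg.norm(d[:2]))
E
```

```text
[[ 0.5519 -0.1917  0.04  ]
 [ 0.563  -0.1974  0.04  ]
 [ 0.5163 -0.297   0.04  ]
 [ 0.504  -0.2908  0.04  ]] [[ 0.6694 -0.2435  0.004 ]
 [ 0.6192 -0.3517  0.004 ]] [ 0.53380912 -0.24420345  0.04      ] 0.11925376549229255
-0.45004100224243 -0.4382863899982479 -0.43398762425618653 0.10997094881196626
-0.4500769277635369 0.12271239264932102
```

>>> move_arm:
  linear:
    - [-0.1, 0, -4]
    - [0, 0, -4]
    - [0, 0, -4]
    - [0, 0, -2.5]
    - [0, 0, -2]
    - [0, 0, -1.2]
    - [0, 0, -0.6]
    - [0, 0, 0]
  turn: [0.02, 0, 0, 0, 0, 0, 0, 0]
  gripper: [0, 0, 0, 0, 0, 0, 0, 0]

```text
clock: 4.15
eef_pos: [0.5356, -0.2431, 0.0159]
orientation: [3.141, 0.0, 1.127]
ft_force: [0.1, -0.2, -0.4]
opening: 1.002
grasp_force: 0.0
```

>>> move_arm:
  linear:
    - [0, 0, -0.5]
    - [0, 0, 0]
    - [0, 0, 0]
    - [0, 0, 0]
    - [0, 0, 0]
    - [0, 0, 0]
    - [0, 0, 0]
    - [0, 0, 0]
  turn: [0, 0, 0, 0, 0, 0, 0, 0]
  gripper: [0, 255, 255, 255, 255, 255, 255, 255]
  grip_force: 40

```text
clock: 5.15
eef_pos: [0.5353, -0.243, 0.0107]
orientation: [-3.142, 0.0, 1.127]
ft_force: [0.6, -0.5, 0.7]
opening: 0.233
grasp_force: 0.0
```

>>> move_arm:
  linear:
    - [0, 0, 0]
    - [0, 0, 0]
    - [0, 0, 0]
    - [0, 0, 0]
  turn: [0, 0, 0, 0]
  gripper: [255, 255, 255, 255]

```text
clock: 5.65
eef_pos: [0.535, -0.2428, 0.0106]
orientation: [-3.141, 0.0, 1.127]
ft_force: [-2.1, 1.3, 1.0]
opening: 0.154
grasp_force: 40.0
```

>>> move_arm:
  linear:
    - [0, 0, 1]
    - [0, 0, 2]
    - [0, 0, 3]
    - [0, 0, 3]
    - [0, 0, 1]
    - [0, 0, 0]
  turn: [0, 0, 0, 0, 0, 0]
  gripper: [255, 255, 255, 255, 255, 255]

```text
clock: 6.4
eef_pos: [0.5358, -0.2433, 0.1115]
orientation: [3.14, 0.0, 1.127]
ft_force: [-0.1, 0.3, -2.6]
opening: 0.156
grasp_force: 40.0
```

>>> move_arm:
  linear:
    - [-0.6, 2.7, 0]
    - [-1.0, 4.6, 0]
    - [-1.1, 5, 0]
    - [-1.1, 5, 0]
    - [-1.1, 5, 0]
    - [-1.1, 5, 0]
    - [-1.1, 5, 0]
    - [-1.1, 5, 0]
    - [-0.9, 4, 0]
    - [-0.4, 1.7, 0]
  turn: [0.03, 0.045, 0.045, 0.045, 0.045, 0.045, 0.045, 0.045, 0.045, 0.039]
  gripper: [255, 255, 255, 255, 255, 255, 255, 255, 255, 255]

```text
clock: 7.65
eef_pos: [0.439, 0.1893, 0.11]
orientation: [-3.14, -0.0, 1.561]
ft_force: [0.5, -0.7, -2.1]
opening: 0.154
grasp_force: 40.0
```

>>> move_arm:
  linear:
    - [0, 0, 0]
    - [0, 0, 0]
    - [0, 0, 0]
  turn: [0, 0, 0]
  gripper: [255, 255, 255]

```text
clock: 8.02
eef_pos: [0.4408, 0.1852, 0.1105]
orientation: [-3.141, 0.001, 1.553]
ft_force: [-0.2, -0.1, -3.0]
opening: 0.154
grasp_force: 40.0
```

```bash
python3 - <<'E'
from h import *
s=sense();print(s["clock"],s["eef_pos"],s["orientation"],s["ft_force"],s["wrist_torque"],s["opening"],s["grasp_force"])
im=camera("wrist");cv2.imwrite("pics/w2.png",im)
for t in("plate","plate_bar","plate_front_left","plate_front_right","flap_edge","bed_stop"):
    print(t,[(np.round(d["xyz"],4).tolist(),round(d["p"],2)) for d in spot_point("wrist",t)])
camera("top")
for t in("plate_bar","plate_front_left","plate_front_right","flap_edge","bed_stop"):
    print(t,[(np.round(d["xyz"],4).tolist(),round(d["p"],2)) for d in spot_point("top",t)])
E
```

```text
8.025 [0.44083026 0.18519215 0.11052781] [-3.14142664e+00  1.00714220e-03  1.55277546e+00] [-0.17393918 -0.07484456 -3.04757477] [-0.02514434  0.07998306  0.02077106] 0.1536607637854126 40.00749061815441
plate [([0.5052, 0.1795, 0.1024], 0.73)]
plate_bar [([0.4406, 0.1834, 0.1243], 0.94)]
plate_front_left [([0.5648, 0.242, 0.0976], 0.77)]
plate_front_right [([0.5643, 0.1211, 0.101], 0.66)]
flap_edge []
bed_stop []
plate_bar [([0.4398, 0.1859, 0.1217], 0.91), ([0.2977, -0.1817, 0.0266], 0.7), ([0.5213, -0.4809, 0.0304], 0.68)]
plate_front_left [([0.5642, 0.2429, 0.1013], 0.81), ([0.7005, -0.448, 0.0003], 0.62)]
plate_front_right [([0.5597, 0.1266, 0.099], 0.94), ([0.6578, -0.5928, 0.0011], 0.87), ([0.3265, -0.3551, 0.0031], 0.78)]
flap_edge [([0.5868, 0.1842, 0.0391], 0.59)]
bed_stop [([0.5622, 0.2181, 0.0049], 0.74), ([0.6559, 0.1884, 0.0212], 0.65)]
```

View pics/w2.png

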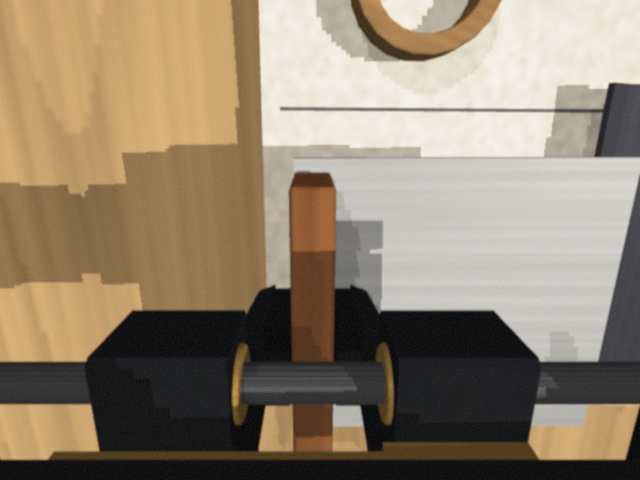

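The plate is held square at tool yaw 1.553 (board yaw about -0.016) with its front edge about 25 mm short of the flap. Next I lower it onto the board.

>>> move_arm:
  linear:
    - [0, 0, -2]
    - [0, 0, -3]
    - [0, 0, -1.5]
    - [0, 0, -0.8]
    - [0, 0, -0.2]
    - [0, 0, 0]
    - [0, 0, 0]
  turn: [0, 0, 0, 0, 0, 0, 0]
  gripper: [255, 255, 255, 255, 255, 255, 255]

```text
clock: 9.55
eef_pos: [0.4408, 0.1872, 0.0363]
orientation: [3.141, -0.0, 1.556]
ft_force: [-0.2, -0.4, -1.8]
opening: 0.159
grasp_force: 40.0
```

>>> move_arm:
  linear:
    - [0, 0, -0.1]
    - [0, 0, 0]
    - [0, 0, 0]
  turn: [0, 0, 0]
  gripper: [255, 255, 255]

```text
clock: 9.93
eef_pos: [0.4404, 0.187, 0.0347]
orientation: [3.142, 0.0, 1.556]
ft_force: [0.8, -0.2, -2.7]
opening: 0.156
grasp_force: 40.0
```

>>> move_arm:
  linear:
    - [1, 0, 0]
    - [1.5, 0, 0]
    - [1.5, 0, 0]
    - [1.5, 0, 0]
    - [1, 0, 0]
    - [0.5, 0, 0]
    - [0, 0, 0]
  turn: [0, 0, 0, 0, 0, 0, 0]
  gripper: [255, 255, 255, 255, 255, 255, 255]

```text
clock: 10.8
eef_pos: [0.5104, 0.187, 0.0346]
orientation: [-3.141, 0.0, 1.556]
ft_force: [-1.2, -1.3, -3.4]
opening: 0.155
grasp_force: 40.0
```

```bash
python3 - <<'E'
from h import *
s=sense();print(s["clock"],s["eef_pos"],s["orientation"],s["ft_force"],s["wrist_torque"])
im=camera("scene");cv2.imwrite("pics/s2.png",cv2.resize(im[170:320,340:540],None,fx=4,fy=4,interpolation=2))
E
```

```text
10.8 [0.51038213 0.1869899  0.03460879] [-3.14134262e+00  2.65658724e-05  1.55567269e+00] [-1.19250769 -1.28944878 -3.35273867] [-0.0302581   0.05969668  0.03765582]
```

View pics/s2.png

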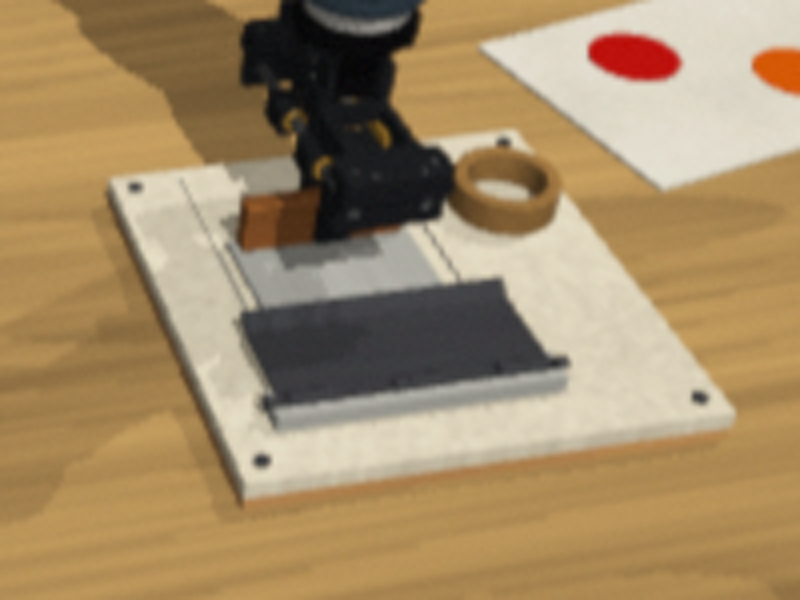

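The picture shows the plate's front under the closed flap (flap edge about (370,300) in the crop) and parallel to the guide lines. I'll push on gently until it touches the stop.

>>> move_arm:
  linear:
    - [0.5, 0, -0.1]
    - [0.5, 0, 0]
    - [0.3, 0, 0]
    - [0.2, 0, 0]
    - [0, 0, 0]
    - [0, 0, 0]
  turn: [0, 0, 0, 0, 0, 0]
  gripper: [255, 255, 255, 255, 255, 255]

```text
clock: 11.6
eef_pos: [0.5252, 0.187, 0.0337]
orientation: [-3.141, 0.0, 1.556]
ft_force: [0.4, -0.4, -2.6]
opening: 0.154
grasp_force: 40.0
```

>>> move_arm:
  linear:
    - [0.1, 0, -0.1]
    - [0.1, 0, 0]
    - [0, 0, 0]
    - [0, 0, 0]
  turn: [0, 0, 0, 0]
  gripper: [255, 255, 255, 255]

```text
clock: 12.1
eef_pos: [0.5276, 0.187, 0.0328]
orientation: [3.141, -0.0, 1.556]
ft_force: [0.4, 0.0, -2.4]
opening: 0.15
grasp_force: 40.0
```

>>> move_arm:
  linear:
    - [0.1, 0, 0]
    - [0.1, 0, 0]
    - [0, 0, 0]
    - [0, 0, 0]
  turn: [0, 0, 0, 0]
  gripper: [255, 255, 255, 255]

```text
clock: 12.6
eef_pos: [0.5287, 0.1871, 0.0326]
orientation: [-3.141, 0.0, 1.556]
ft_force: [-4.0, 0.5, 0.9]
opening: 0.154
grasp_force: 40.0
```

It touches the stop at x of about 0.529, as computed. Now I press down.

>>> move_arm:
  linear:
    - [0, 0, -0.1]
    - [0, 0, 0]
    - [0, 0, 0]
    - [0, 0, 0]
  turn: [0, 0, 0, 0]
  gripper: [255, 255, 255, 255]

```text
clock: 13.1
eef_pos: [0.5287, 0.1871, 0.0326]
orientation: [-3.141, 0.001, 1.556]
ft_force: [-7.8, -1.6, 12.0]
opening: 0.156
grasp_force: 40.0
```

>>> move_arm:
  linear:
    - [0, 0, 0]
    - [0, 0, 0]
    - [0, 0, 0]
    - [0, 0, 0]
  turn: [0, 0, 0, 0]
  gripper: [255, 255, 255, 255]

```text
clock: 13.6
eef_pos: [0.5288, 0.1871, 0.0326]
orientation: [-3.141, 0.001, 1.556]
ft_force: [-7.2, -0.5, 12.7]
opening: 0.153
grasp_force: 40.0
```

```bash
python3 - <<'E'
from h import *
s=sense();print(s["clock"],s["eef_pos"],s["orientation"],s["ft_force"],s["wrist_torque"],s["grasp_force"])
for c in("scene","top"):
    im=camera(c);cv2.imwrite(f"pics/{c}3.png",im)
    for t in("plate_bar","flap_edge","tape_roll","bed_stop"):
        print(c,t,[(np.round(d["xyz"],4).tolist(),round(d["p"],2)) for d in spot_point(c,t)][:2])
a=cv2.resize(cv2.imread("pics/scene3.png")[180:300,360:530],None,fx=4.4,fy=4.4,interpolation=2);cv2.imwrite("pics/s3.png",a)
E
```

```text
13.6 [0.52875564 0.1871219  0.03262618] [-3.14083011e+00  7.10040696e-04  1.55609712e+00] [-7.15451763 -0.5123769  12.70106696] [-0.26535134  1.46673322 -0.02736191] 39.99783153645694
scene plate_bar [([0.2943, -0.1831, 0.0319], 0.94), ([0.5307, 0.1848, 0.0433], 0.9)]
scene flap_edge [([0.5889, 0.1886, 0.0431], 0.94)]
scene tape_roll [([0.5014, 0.3203, 0.024], 0.76)]
scene bed_stop [([0.6507, 0.1833, 0.0238], 0.92), ([0.5858, 0.1838, 0.0231], 0.21)]
top plate_bar [([0.2988, -0.1795, 0.0289], 0.65)]
top flap_edge [([0.5867, 0.1824, 0.0373], 0.61)]
top tape_roll [([0.4969, 0.3224, 0.0182], 0.71), ([0.5296, 0.1841, 0.047], 0.52)]
top bed_stop [([0.6532, 0.1891, 0.0231], 0.77)]
```

View pics/s3.png

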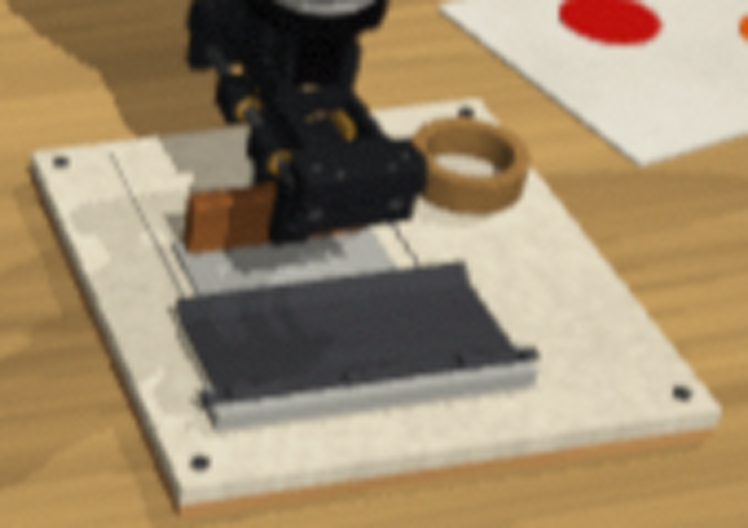

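The plate is home against the stop and the flap is closed. The tool reads a steady 12–13 N upward, the grip is 40 N, and the tape roll has not moved. I'm handing it in.

```bash
python3 -c "
from cell import *
print(sign_off())"
```

```text
the job is handed in; nothing more can be done
None
```

I handed the job in at about 14 s with the smallest plate tucked squarely under the closed flap against the stop, still held at 40 N grip and pressed down at about 12–13 N; the ink pot and tape roll were left alone, and the hand-in returned no verdict.

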